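# Start the edge sander clamped in its bench stand

## Task

Switch on the leather-edge sander that is clamped in the bench stand: flip its red lock-off lever forward (towards the brown sanding drum) as far as it goes, then squeeze the yellow paddle fully home against the sander's body, one finger on the paddle's black pad and the other on the black pad on the body's back. The paddle stays in by itself: let go, leaving lever forward and paddle in, and do not shift the things lying around.

Things in the scene. Friction and masses are not known exactly. Their poses are not given: they have to be found in the camera images.
- stand: Grey bench stand, fixed, unyielding, the sander clamped in it. Origin: centre of the base plate's underside on the table; z up, +y = the sander's FORWARD direction (drum end), +x away from the robot within 0.35 rad. Plate 130 (x) x 270 (y) x 12 mm; posts 45 x 22 mm at y = -93 and +103 mm. The sander's axis is level along y, 140 mm above the table, over x = 0
- housing: Dark sander body. Origin on its axis, 140 mm above the stand's origin; y forward. Rolled about y by 35 deg: its x axis N (paddle side) = stand (cos35, 0, sin35), away from the robot and up; its z axis U = stand (-sin35, 0, cos35). Extents: x -18..12, y -105..85, z -22..22 mm; clamp rings 58 mm across at y -105..-81 and 90..116; brown drum to y = 193
- housing_mid (a point): Same point and axes as the housing. Fingers that come in along -U (tilted 35 deg from vertical, pointing down and away from the robot) and close along N meet both pads squarely. Room beside the pads: 70 mm to each clamp ring along y; nothing within 70 mm below the back pad along -N but the base plate and table
- back_pad: Black rubber pad on the housing's back (facing the robot and down), 100 mm along y, 38 mm along U, outer face at housing x = -20 mm. Its frame is the housing's
- back_mid (a point): Centre of the back pad's outer face: housing (-20, 0, 0) mm
- paddle (a joint): Yellow paddle plate, 150 mm along y, 36 wide (U), 8 thick, hinged at its rear end. Rad: 0 = standing out (front end 21 mm off home), 0.14 = fully home at a stop, parallel to the housing. Stiff, about 10 N at its pad; stays where left. With the lock-off lever back, the lever's toe props it out; it goes fully home only with the lever beyond about 1 rad
- paddle_hinge (a point): The paddle's hinge: housing (18, -75, 0) mm, hinge axis along U
- paddle_pad: Black rubber pad on the paddle's outer face, 56 mm along the paddle (46 to 102 mm from the hinge), 32 wide, 3 thick. Origin on the paddle's hinge; x is the paddle's outward normal, y runs along it to the front
- pad_mid (a point): Centre of the paddle pad's outer face, 75 mm from the hinge: housing (25, 0, 0) mm with the paddle home, about (35, 0, 0) with it out. Over both pads the sander is about 56 mm thick with the paddle out, 45 mm home
- lock (a joint): Red lock-off lever on the paddle's front part; tab 45 mm long, 7 thick, 26 wide (U). Rad: 0 = back (locked, leaning 48 deg rearward of N over the paddle), starts at 0 to 0.08; grows as it flips forward to a hard stop at 1.4 (leaning 32 deg forward of N, paddle out). Light: 1 to 3 N pushed forward near its tip; stays where left
- lock_pivot (a point): The lever's pivot, axis along U, 125 mm from the paddle's hinge: housing (47, 47, 0) mm with the paddle out, (30, 50, 0) home
- lock_tip (a point): Middle of the lever's free edge, 47 mm from its pivot: about housing (79, 12, 0) mm while the lever is back and the paddle out
- wax_tin: Bystander: round tin with a pale lid and a blue label, 68 mm across, 42 mm tall. Origin: about the middle of its underside
- cork_block: Bystander: cork sanding block 60 x 100 x 35 mm. Origin: about the middle of its underside
- hammer: Bystander: hammer lying flat, 240 mm long. Origin: about the middle of its underside
- dye_bottle: Bystander: amber bottle with blue cap, 64 mm across, 130 mm tall. Origin: about the middle of its underside
- glue_jar: Bystander: white jar, 76 mm across, 85 mm tall. Origin: about the middle of its underside
- brush: Bystander: brush lying flat, 180 mm long. Origin: about the middle of its underside
- awl: Bystander: orange-handled awl lying flat, 170 mm long. Origin: about the middle of its underside

How it is judged:
By the outcome, as a careful person would: the job done as asked, in the order asked, and still so for the second after the job is handed in, with the robot touching nothing.
It also fails if it takes over 51 s, if anything falls off the work surface, if the arm or the gripper's body presses on something with over 40 N, if the wrist force passes 120 N, or if a joint passes its speed limit or range.

## Robot

A 7-joint arm with a two-finger parallel gripper is mounted at the origin on the work surface. World frame = base frame: x ahead of the robot, y to its left, z up, the work surface at z = 0. Lengths are in m, angles in rad, forces in N, time in s.
With the tool pointing down it reaches from about 0.4 to 0.85 m from the base axis. Payload 10.4 kg.
Tool frame: the origin (TCP) lies midway between the tips of the shut fingers; the grasp point (between the pads) lies 19 mm behind it; z points along the fingers, y is the direction in which the jaws open and shut (so a half turn about z gives the same grasp; the last joint's range is limited). The gripper opens to 85 mm and grips with 20 to 120 N. Pads are 22 mm wide; open, the fingers measure 114 mm over their backs; the gripper's body (76 mm by 85 mm) begins 54 mm behind the grasp point. The pads swing forward as they close: fully open they stand 13 mm farther back than shut.
Start: joints at [-1.169, 0.332, -0.065, 1.46, 0.022, 1.35, -0.088], TCP at [0.258, 0.569, 0.231] pointing down, gripper open.
Joint ranges: [-2.6, 2.6], [-0.5, 2.12], [-1.47, 1.34], [0.16, 2.42], [-1.27, 4.41], [0.06, 2.06], [-2.6, 2.6]. Speed limits (rad/s): [2.22, 2.22, 2.79, 2.79, 3.14, 3.14, 3.14].

## Interface

Orientations are given as a unit quaternion [x, y, z, w].
In Python, from workcell import manip, camera, camera_info, workorder, nets gives the robot as it stands.
- The arm moves only by the tool apply_moves, never from a script. Its argument "commands" is a list of rows, each a list of 5 numbers: the shift along the tool's x, y, z in m, then the turn about the tool's z in degrees, then the gripper command: -1 is fully open, 1 is shut, values between are in proportion. A call has 1 to 5 rows; each row shifts and turns the pose as measured when the row begins, along the tool's axes as they then stand; what a row does not reach is not made up. A row lasts 1/12 s, in which the tool goes at most 41.7 mm and 7.16 degrees, less where a joint would pass 70% of its speed; a pose out of reach is approached as far as the arm can. A call is refused whole if a number of a shift passes 0.0417 or a number of a turn 7.16, either way. A call with a gripper value outside its range is refused whole. The fingers move at their own pace and stop on an object; "squeeze" is the grip in N (left out, the last holds). Time passes only in rows, so rows that do not move let the fingers close. It gives the time, the measured TCP pose, the force and the opening at its end, in the units of the state.
- manip.get_obs(): the state, without advancing time (a new reading comes with each control period).
- camera(name): name is "side" or "top"; returns (picture, depth): 400x640x3 uint8, red, green, blue; 400x640 float32, m along the optical axis (not along the pixel's ray), 0 where there is no reading.
- camera_info(name): a dict with "camera_matrix" (3x3 intrinsics, pixels), "k1" (the pictures are not rectified: a ray, as slopes to the right and down, at radius r is drawn at 1 + k1 r^2 times it, then the intrinsics apply), "xyz" and "rotation" of the camera in the world. Camera axes: x right, y down, z forward; pixel columns grow to the right and rows downward; lengths in m; the calibration is good to about 2 mm. A picture is of the moment at which its call begins. camera_info takes no time and is no camera call.
- workorder.hand_in(): hands the job in, once; it reports no verdict.
Trained networks look in the newest picture that a camera, given by its name, has taken for a name from the list of things; names that differ only in an ending like _2 or _b are one class to them, and where a whole thing is asked for, a point or a joint stands for the part that bears it (a point fixed in the world has none). Each returns a list of dicts, best first, with "conf" (0 to 1); they miss things now and then, are a little off and sometimes report something else, mostly with a low value. They report only what shows in the picture. A call takes as long as a camera call.
- nets.look_for(camera, thing): "rect" ([left, top, width, height] in pixels, round what is visible of it).
- nets.place_of(camera, thing): "xy" ([column, row] in pixels: a listed point, or the origin of a listed thing).
The state is a dict: "clock": time; "joint_pos": joint angles; "joint_velocities": joint speeds; "tau": joint torques, N m; "position": TCP position; "ee_rot": TCP orientation; "ft_force": force on the tool from outside, world axes, zero at the start; "torque": the same for the moment, N m; "grip_width": opening from 0.0 (shut) to 1.0 (fully open).
Only numpy, scipy, OpenCV 4.12 (cv2) and the standard library are available. Lean on these libraries where they do the work, as an engineer would, in place of code of your own. Each camera call takes 0.05 s, during which the arm holds its last target. There are 200 camera calls.

## Working session

There is one attempt and no reset: what is moved stays moved. The work goes in short steps, Python scripts to look and compute and a tool call to move; the robot and the scene stay as the last step left them, time stands still between calls to the robot, and variables do not carry over. Pictures are saved under pics/ and viewed, about 8 in all and at most 12, crops included, and the job is handed in when it is done.

Besides the shell and the picture viewer there is one more tool, called after ">>>" as name(argument=value, ...), one argument or row to a line, values as JSON. apply_moves: Moves the arm, as the interface text tells. Its arguments: {"type":"object","properties":{"commands":{"type":"array","items":{"type":"array","items":{"type":"number"}}},"squeeze":{"type":"number"}},"required":["commands"]}

```bash
ls; mkdir -p pics
cat > h.py <<'E'
import numpy as np, cv2
from scipy.spatial.transform import Rotation as R
from workcell import manip, camera, camera_info, workorder, nets
def rot(i):
    r=np.array(i["rotation"],float)
    return r if r.shape==(3,3) else R.from_quat(r).as_matrix()
def ray(n,p):
    i=camera_info(n);K=np.array(i["camera_matrix"])
    d=np.array([(p[0]-K[0,2])/K[0,0],(p[1]-K[1,2])/K[1,1]]);u=d.copy()
    for _ in range(20): u=d/(1+i["k1"]*(u@u))
    return np.array(i["xyz"]),rot(i)@np.array([u[0],u[1],1])
def at_depth(n,p,z):
    o,d=ray(n,p);return o+d*z
def proj(n,X):
    i=camera_info(n);K=np.array(i["camera_matrix"]);c=rot(i).T@(np.asarray(X)-i["xyz"]);u=c[:2]/c[2]
    u=u*(1+i["k1"]*(u@u));return K[:2,:2]@u+K[:2,2]
def tri(ps):
    A=np.zeros((3,3));b=np.zeros(3)
    for n,p in ps:
        o,d=ray(n,p);d=d/np.linalg.norm(d);M=np.eye(3)-np.outer(d,d);A+=M;b+=M@o
    X=np.linalg.solve(A,b);return X
E
python3 - <<'E'
from h import *
np.set_printoptions(precision=4,suppress=True)
print(manip.get_obs())
for n in("side","top"):
    print(n,camera_info(n))
    im,d=camera(n);cv2.imwrite(f"pics/{n}0.png",im[:,:,::-1]);np.save(n+"0.npy",d)
    for t in("housing_mid","back_mid","pad_mid","lock_pivot","lock_tip","paddle_hinge","stand","wax_tin","cork_block","hammer","dye_bottle","glue_jar","brush","awl"):
        r=nets.place_of(n,t)[:2]
        print(t,[(np.round(q["xy"],1),round(q["conf"],2)) for q in r])
E
```

```text
pics
{'clock': 0.0, 'joint_pos': array([-1.1686,  0.3329, -0.0647,  1.461 ,  0.0216,  1.3499, -0.0885]), 'joint_velocities': array([ 0.0006,  0.001 ,  0.0003, -0.0019,  0.0011, -0.0004, -0.0001]), 'tau': array([  0.0001, -62.5455,   0.0491, -39.1599,   0.0161,   0.0101,
        -0.    ]), 'position': array([0.2574, 0.5691, 0.2305]), 'ee_rot': array([ 0.2108,  0.9775, -0.0007, -0.0001]), 'ft_force': array([-0.3605, -0.4157, -0.7495]), 'torque': array([-0.0217, -0.0116,  0.0204]), 'grip_width': 0.999445798257305}
side {'camera_matrix': array([[518.1539,   0.    , 322.3933],
       [  0.    , 518.1539, 196.4632],
       [  0.    ,   0.    ,   1.    ]]), 'k1': -0.0534015718700136, 'xyz': array([0.3981, 1.0314, 1.3888]), 'rotation': array([-0.093 ,  0.9359, -0.3387,  0.0269])}
housing_mid [(array([344.8, 174.1]), 0.59), (array([384.4, 136.7]), 0.57)]
back_mid [(array([352. , 177.2]), 0.45)]
pad_mid [(array([336.2, 171.3]), 0.51)]
lock_pivot [(array([331. , 177.3]), 0.44)]
lock_tip [(array([327.7, 170.8]), 0.67)]
paddle_hinge [(array([350. , 154.9]), 0.77)]
stand [(array([345.5, 199.9]), 0
[... 609 characters left out ...]
01])}
housing_mid [(array([340. , 213.6]), 0.55)]
back_mid [(array([346.5, 224. ]), 0.46)]
pad_mid [(array([435.9, 196.2]), 0.67), (array([346.3, 204.1]), 0.43)]
lock_pivot [(array([327.9, 201.7]), 0.38)]
lock_tip [(array([342.3, 215.5]), 0.68), (array([339. , 192.6]), 0.46)]
paddle_hinge [(array([365.9, 209.4]), 0.69)]
stand [(array([341.7, 221.1]), 0.87), (array([347.2, 214.3]), 0.31)]
wax_tin [(array([349.8, 256.6]), 0.86)]
cork_block [(array([313.4, 256.6]), 0.95)]
hammer [(array([343.8, 169.8]), 0.96)]
dye_bottle [(array([437.8, 246.5]), 0.59)]
glue_jar [(array([195.8, 235.5]), 0.6), (array([342.4, 223.4]), 0.18)]
brush [(array([439.7, 195.6]), 0.77)]
awl [(array([196. , 173.9]), 0.53)]
```

Run:
```python
from h import *
a=cv2.imread("pics/side0.png")[60:260,240:440];b=cv2.imread("pics/top0.png")[130:290,240:440]
cv2.imwrite("pics/v1.png",cv2.resize(a,None,fx=3,fy=3,interpolation=cv2.INTER_CUBIC)); cv2.imwrite("pics/v2.png",cv2.resize(b,None,fx=3.5,fy=3.5,interpolation=cv2.INTER_CUBIC))
np.set_printoptions(precision=4,suppress=True)
P=dict(housing=((344.8,174.1),(340,213.6)),back=((352,177.2),(346.5,224)),pad=((336.2,171.3),(346.3,204.1)),piv=((331,177.3),(327.9,201.7)),tip=((327.7,170.8),(339,192.6)),hinge=((350,154.9),(365.9,209.4)),stand=((345.5,199.9),(341.7,221.1)),hammer=((292.5,193.5),(343.8,169.8)),dye=((380.2,136.5),(437.8,246.5)),jar=((336.2,348.3),(195.8,235.5)))
for k,(s,t) in P.items():
    X=tri([("side",s),("top",t)]);print(k,X,proj("side",X)-s,proj("top",X)-t)
```

```text
housing [ 0.5252 -0.0742  0.1654] [0.266  0.0777] [ 0.0194 -0.2704]
back [ 0.5    -0.099   0.1277] [1.3902 0.3743] [ 0.0897 -1.4057]
pad [ 0.558  -0.0954  0.1494] [-0.2648 -0.0826] [-0.0204  0.271 ]
piv [ 0.5615 -0.0334  0.1858] [0.7365 0.227 ] [ 0.0509 -0.7434]
tip [ 0.5861 -0.0687  0.1762] [-1.6556 -0.56  ] [-0.1427  1.7007]
hinge [ 0.5309 -0.1568  0.1726] [-2.4092 -0.7645] [-0.2284  2.5458]
stand [ 0.5189 -0.0899  0.0186] [0.1735 0.049 ] [ 0.0123 -0.17  ]
hammer [ 0.7105 -0.0957  0.0017] [-0.8514 -0.3155] [-0.0671  0.8481]
dye [ 0.439  -0.4413  0.0036] [0.606  0.1458] [ 0.0331 -0.6624]
jar [0.4547 0.4378 0.0107] [0.9129 0.2412] [ 0.0742 -0.7227]
```

View pics/v1.png

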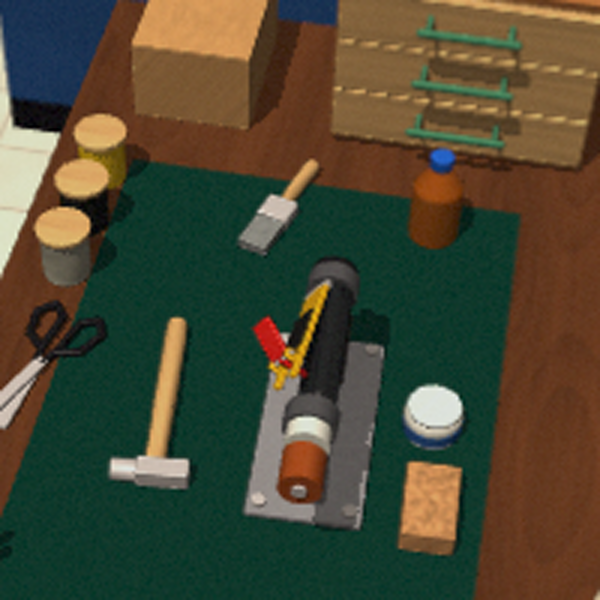

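View pics/v2.png

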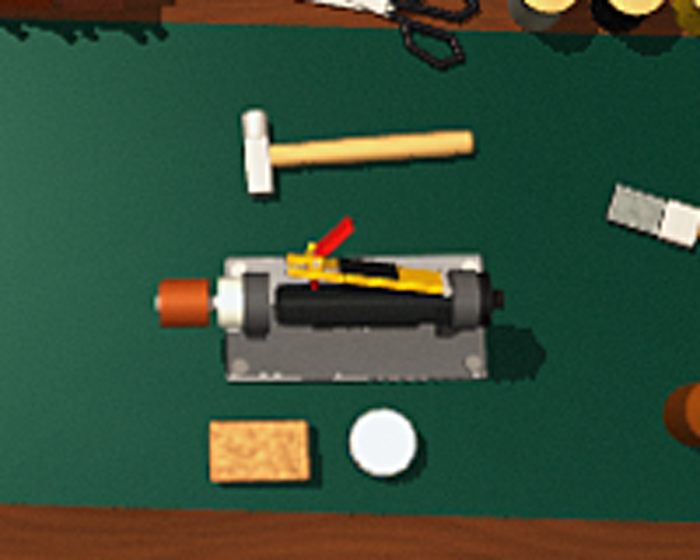

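View pics/top0.png

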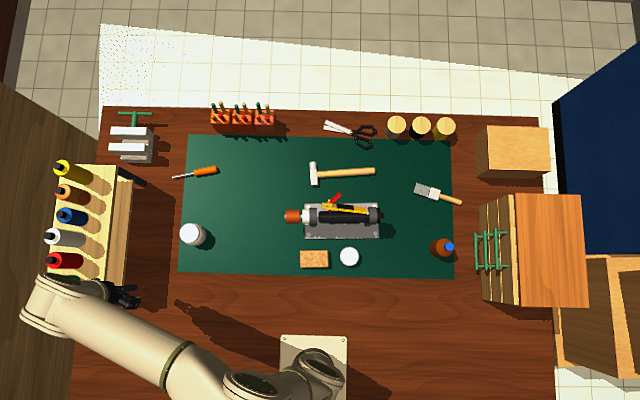

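```bash
cat >> h.py <<'E'
c,s=np.cos(np.radians(35)),np.sin(np.radians(35))
HR=np.array([[c,0,-s],[0,1,0],[s,0,c]]) # housing->stand
def stand2w(p,X): return R.from_euler('z',p[2]).as_matrix()@np.asarray(X,float)+[p[0],p[1],0]
def hous2w(p,X): return stand2w(p,HR@np.asarray(X,float)+[0,0,.14])
E
python3 - <<'E'
from h import *
from scipy.optimize import least_squares
np.set_printoptions(precision=4,suppress=True)
T=lambda x,y:(240+x/3.5,130+y/3.5); S=lambda x,y:(240+x/3,60+y/3)
obs=[("top",T(227,257),(.065,.135,.012)),("top",T(483,255),(.065,-.135,.012)),("top",T(486,378),(-.065,-.135,.012)),("top",T(227,382),(-.065,.135,.012)),
("side",S(246,516),(.065,.135,.012)),("side",S(358,527),(-.065,.135,.012)),("side",S(383,345),(-.065,-.135,.012))]
obh=[("top",(327.9,201.7),(.047,.047,0)),("top",(339,192.6),(.079,.012,0)),("top",(365.9,209.4),(.018,-.075,0)),("side",(331,177.3),(.047,.047,0)),("side",(327.7,170.8),(.079,.012,0)),("side",(350,154.9),(.018,-.075,0)),
("top",(346.3,204.1),(.035,0,0)),("side",(336.2,171.3),(.035,0,0))]
f=lambda p,q=("top","side"):np.concatenate([proj(n,stand2w(p,X))-u for n,u,X in obs if n in q]+[proj(n,hous2w(p,X))-u for n,u,X in obh if n in q])
for q in (("top",),("side",),("top","side")):
    r=least_squares(f,[.53,-.09,0],args=(q,),loss="soft_l1");print(q,r.x);
print(f(r.x).reshape(-1,2))
p=r.x
# depth check: points around housing, into stand frame
for n in("top","side"):
    d=np.load(n+"0.npy");L=[]
    for v in range(130,260):
        for u in range(290,400):
            if d[v,u]>0:L.append(at_depth(n,(u,v),d[v,u]))
    L=np.array(L);Q=(L-[p[0],p[1],0])@R.from_euler('z',p[2]).as_matrix()
    m=(abs(Q[:,2]-.012)<.006)&(abs(Q[:,0])<.09)&(abs(Q[:,1])<.16);print(n,"plate z",np.median(Q[m,2]),np.percentile(Q[m],[2,98],axis=0)[:,:2].ravel())
    m=(Q[:,2]>.03)&(abs(Q[:,0])<.12)&(Q[:,1]>.12)&(Q[:,1]<.2);print(" drum", np.percentile(Q[m],[2,50,98],axis=0).ravel())
    m=(Q[:,2]>.1)&(abs(Q[:,0])<.12)&(abs(Q[:,1]+.093)<.01);print(" ring", np.percentile(Q[m],[2,50,98],axis=0).ravel(),Q[m].max(0))
    Hq=(Q-[0,0,.14])@HR
    m=(abs(Hq[:,2])<.03)&(Hq[:,0]>.045)&(abs(Hq[:,1])<.08);print(" lever",Hq[m])
E
```

```text
('top',) [ 0.5236 -0.0883  0.0417]
('side',) [ 0.5201 -0.0882  0.043 ]
('top', 'side') [ 0.5222 -0.0882  0.0428]
[[-1.04   -0.2388]
 [-0.521  -0.8145]
 [ 0.1181 -0.4955]
 [-0.6203 -0.4453]
 [-2.2023 -1.5541]
 [-0.0813 -0.0786]
 [-0.5077 -0.1841]
 [ 1.7482  1.1603]
 [ 1.513   1.1466]
 [ 0.6695  0.8254]
 [ 1.8277  2.9026]
 [-1.385  -3.6001]
 [-5.1861  2.3218]
 [-2.3422  1.8427]
 [ 1.6006 -0.1158]]Traceback (most recent call last):
  File "<stdin>", line 19, in <module>
  File "h.py", line 13, in at_depth
    o,d=ray(n,p);return o+d*z
        ~~~^^^^^
  File "h.py", line 8, in ray
    i=camera_info(n);K=np.array(i["camera_matrix"])
ValueError: time passes only in moves, steps and waits
```

```bash
sed -i 's/^def rot/import functools\n_ci=camera_info\ncamera_info=functools.lru_cache(None)(lambda n:_ci(n))\ndef rot/' h.py
cat > fit.py <<'E'
from h import *
from scipy.optimize import least_squares
np.set_printoptions(precision=4,suppress=True)
T=lambda x,y:(239.64+x/3.5,129.64+y/3.5); S=lambda x,y:(239.67+x/3,59.67+y/3)
obs=[("top",T(227,257),(.065,.135,.012)),("top",T(483,255),(.065,-.135,.012)),("top",T(486,378),(-.065,-.135,.012)),("top",T(227,382),(-.065,.135,.012)),
("side",S(246,516),(.065,.135,.012)),("side",S(358,527),(-.065,.135,.012)),("side",S(383,345),(-.065,-.135,.012))]
f=lambda p,q=("top","side"):np.concatenate([proj(n,stand2w(p,X))-u for n,u,X in obs if n in q])
for q in (("top",),("side",),("top","side")):
    r=least_squares(f,[.53,-.09,0],args=(q,),loss="soft_l1");print(q,r.x);
print(f(r.x).reshape(-1,2))
p=r.x
for n in("top","side"):
    d=np.load(n+"0.npy");L=[]
    for v in range(110,250):
        for u in range(290,400):
            if d[v,u]>0:L.append(at_depth(n,(u,v),d[v,u]))
    L=np.array(L);Q=(L-[p[0],p[1],0])@R.from_euler('z',p[2]).as_matrix()
    m=(abs(Q[:,2]-.012)<.005)&(abs(Q[:,0])<.09)&(abs(Q[:,1])<.16);print(n,"plate z",np.median(Q[m,2]))
    m=(abs(Q[:,0])<.12)&(abs(Q[:,1])<.2)&(Q[:,2]<.006);print(" table",np.median(Q[m,2]))
    def circ(lo,hi,rr):
        m=(Q[:,2]>.135)&(abs(Q[:,0])<.05)&(Q[:,1]>lo)&(Q[:,1]<hi);A=Q[m][:,[0,2]]
        g=least_squares(lambda c:np.hypot(*(A-c).T)-rr,[0,.14],loss="soft_l1",f_scale=.002);return m.sum(),g.x
    print(" ring",circ(.093,.113,.029),circ(-.103,-.084,.029))
    m=(Q[:,2]>.05)&(abs(Q[:,0])<.06);print(" y ext",np.percentile(Q[m,1],[0,1,2,97,98,99,100]))
    Hq=(Q-[0,0,.14])@HR
    m=(abs(Hq[:,2])<.03)&(Hq[:,0]>.048)&(abs(Hq[:,1])<.08);print(" lever\n",Hq[m][::2])
E
python3 fit.py
```

```text
('top',) [ 0.5217 -0.0888  0.037 ]
('side',) [ 0.5203 -0.0874  0.057 ]
('top', 'side') [ 0.5213 -0.0885  0.0427]
[[-0.6103  0.3536]
 [-0.0838 -0.2116]
 [ 0.551   0.1145]
 [-0.1949  0.154 ]
 [-1.5994 -1.2498]
 [ 0.5207  0.2299]
 [ 0.0801  0.1302]]
top plate z 0.011669901819920891
 table 0.0006510505630610286
 ring (np.int64(101), array([-0.0004,  0.1397])) (np.int64(104), array([-0.0007,  0.1402]))
 y ext [-0.1302 -0.1219 -0.1133  0.1678  0.1711  0.1747  0.1786]
 lever
 [[ 0.0827  0.0167 -0.0079]
 [ 0.0811  0.0202 -0.0037]
 [ 0.0737  0.0261 -0.0125]
 [ 0.0817  0.0208  0.0055]
 [ 0.0787  0.0139 -0.0008]
 [ 0.0741  0.0266 -0.0036]
 [ 0.0812  0.0212  0.0122]
 [ 0.0802  0.0147  0.0104]
 [ 0.073   0.0301  0.0017]
 [ 0.0779  0.0244  0.0127]
 [ 0.0784  0.0181  0.0139]
 [ 0.0635  0.0358 -0.0116]
 [ 0.0689  0.03    0.0005]
 [ 0.0757  0.0245  0.0155]
 [ 0.0745  0.018   0.0132]
 [ 0.0651  0.0364 -0.0004]
 [ 0.0729  0.031   0.0168]
 [ 0.0699  0.0242  0.0106]
 [ 0.0631  0.0398  0.003 ]
 [ 0.0687  0.0341  0.0152]
 [ 0.0679  0.0276  0.0138]
 [ 0.0526  0.0489 -0.0122]
 [ 0.0591  0.043   0.002 ]
 [ 0.
[... 1358 characters left out ...]
 0.0658  0.0286 -0.0064]
 [ 0.0625  0.031   0.0005]
 [ 0.0595  0.0338  0.0078]
 [ 0.0609  0.0445  0.0227]
 [ 0.0647  0.036  -0.0006]
 [ 0.0603  0.0403  0.0104]
 [ 0.0562  0.041   0.0156]
 [ 0.065   0.0375 -0.0052]
 [ 0.0586  0.034  -0.0041]
 [ 0.0581  0.0414  0.0077]
 [ 0.0553  0.0445  0.0153]
 [ 0.048   0.0395  0.015 ]
 [ 0.0578  0.0376 -0.0043]
 [ 0.0558  0.0423  0.0048]
 [ 0.0518  0.0432  0.0103]
 [ 0.0501  0.0481  0.0196]
 [ 0.0577  0.0425 -0.0033]
 [ 0.0555  0.0468  0.0055]
 [ 0.0496  0.0442  0.0075]
 [ 0.0482  0.0497  0.0174]
 [ 0.0565  0.0495  0.0021]
 [ 0.0489  0.0441  0.0013]
 [ 0.0522  0.0428 -0.0107]
 [ 0.049   0.0452 -0.0036]
 [ 0.0524  0.0482 -0.0091]
 [ 0.0499  0.0518 -0.0009]]
```

```bash
cat >> h.py <<'E'
def plan(target,dyaw=0,step=.04,rate=7.0,n=None):
    o=manip.get_obs();Rm=R.from_quat(o["ee_rot"]);p=np.array(o["position"]);d=np.array(target)-p
    n=n or max(int(np.ceil(np.linalg.norm(d)/step)),int(np.ceil(abs(dyaw)/rate)),1)
    rows=[]
    for k in range(n):
        t=Rm.inv().apply(d/n);rows.append([round(float(v),4) for v in t]+[round(dyaw/n,2)]);Rm=Rm*R.from_euler('z',dyaw/n,degrees=True)
    return rows
def st():
    o=manip.get_obs();M=R.from_quat(o["ee_rot"]).as_matrix()
    print("t",o["clock"],"pos",np.round(o["position"],4),"x",np.round(M[:,0],3),"y",np.round(M[:,1],3),"z",np.round(M[:,2],3),"F",np.round(o["ft_force"],1),"w",round(o["grip_width"],3),"\nj",np.round(o["joint_pos"],3))
E
python3 -c "
from h import *
st()
for r in plan([.6,.025,.45],63.3,.038):print(r)"
```

```text
t 1.5 pos [0.2576 0.5695 0.2313] x [-0.911  0.412  0.   ] y [0.412 0.911 0.   ] z [ 0.  0. -1.] F [0.4 0.4 0.7] w 0.998 
j [-1.169  0.332 -0.065  1.46   0.022  1.35  -0.089]
[-0.0298, -0.0197, -0.0121, 3.52]
[-0.031, -0.0179, -0.0121, 3.52]
[-0.032, -0.0159, -0.0121, 3.52]
[-0.0329, -0.0139, -0.0121, 3.52]
[-0.0337, -0.0119, -0.0121, 3.52]
[-0.0344, -0.0098, -0.0121, 3.52]
[-0.0349, -0.0077, -0.0121, 3.52]
[-0.0353, -0.0055, -0.0121, 3.52]
[-0.0356, -0.0033, -0.0121, 3.52]
[-0.0357, -0.0011, -0.0121, 3.52]
[-0.0357, 0.001, -0.0121, 3.52]
[-0.0356, 0.0032, -0.0121, 3.52]
[-0.0353, 0.0054, -0.0121, 3.52]
[-0.0349, 0.0076, -0.0121, 3.52]
[-0.0344, 0.0097, -0.0121, 3.52]
[-0.0337, 0.0118, -0.0121, 3.52]
[-0.0329, 0.0138, -0.0121, 3.52]
[-0.032, 0.0158, -0.0121, 3.52]
```

>>> apply_moves(
  commands=[
    [-0.03,-0.02,-0.012,3.5,1],
    [-0.031,-0.018,-0.012,3.5,1],
    [-0.032,-0.016,-0.012,3.5,1],
    [-0.033,-0.014,-0.012,3.5,1],
    [-0.034,-0.012,-0.012,3.5,1],
  ],
  squeeze=30,
)

```text
clock: 1.92
position: [0.3481, 0.4177, 0.2884]
ee_rot: [0.355, 0.935, -0.003, -0.003]
ft_force: [1.0, 0.5, 0.4]
grip_width: 0.299
```

>>> apply_moves(
  commands=[
    [-0.034,-0.01,-0.012,3.5,1],
    [-0.035,-0.008,-0.012,3.5,1],
    [-0.035,-0.006,-0.012,3.5,1],
    [-0.036,-0.003,-0.012,3.5,1],
    [-0.036,-0.001,-0.012,3.5,1],
  ],
)

```text
clock: 2.33
position: [0.4464, 0.2575, 0.3522]
ee_rot: [0.5, 0.866, -0.002, -0.002]
ft_force: [0.7, 1.1, 0.3]
grip_width: -0.004
```

>>> apply_moves(
  commands=[
    [-0.036,0.001,-0.012,3.5,1],
    [-0.036,0.003,-0.012,3.5,1],
    [-0.035,0.005,-0.012,3.5,1],
    [-0.035,0.008,-0.012,3.5,1],
    [-0.034,0.01,-0.012,3.5,1],
  ],
)

```text
clock: 2.75
position: [0.5427, 0.0958, 0.4167]
ee_rot: [0.632, 0.775, -0.0, -0.002]
ft_force: [1.0, 0.3, -0.5]
grip_width: -0.001
```

>>> apply_moves(
  commands=[
    [-0.034,0.012,-0.012,3.5,1],
    [-0.033,0.014,-0.012,3.5,1],
    [-0.032,0.016,-0.012,3.5,1],
    [0,0,0,0,1],
  ],
)

```text
clock: 3.08
position: [0.6014, -0.0086, 0.4566]
ee_rot: [0.707, 0.707, 0.0, 0.001]
ft_force: [-0.3, -1.5, -0.0]
grip_width: -0.0
```

```bash
python3 -c "
from h import *
st()
for r in plan([.6,.025,.45],0,.038):print(r)"
```

```text
t 3.0833 pos [ 0.6014 -0.0086  0.4566] x [-0.001  1.    -0.001] y [1.    0.001 0.002] z [ 0.002 -0.001 -1.   ] F [-0.3 -1.5 -0. ] w -0.0 
j [-0.443  0.29   0.536  1.095 -0.149  1.791  0.042]
[0.0336, -0.0014, 0.0065, 0.0]
```

>>> apply_moves(
  commands=[
    [0.002,0.03,-0.03,0,1],
    [0.002,0.03,-0.03,0,1],
    [0.002,0.03,-0.03,0,1],
    [0.002,0.03,-0.03,0,1],
    [0.002,0.03,-0.03,0,1],
  ],
)

```text
clock: 3.5
position: [0.7006, -0.005, 0.5323]
ee_rot: [0.711, 0.703, 0.015, 0.02]
ft_force: [0.5, -0.4, -0.1]
grip_width: -0.0
```

```bash
python3 -c "
from h import *
st()"
```

```text
t 3.5 pos [ 0.7006 -0.005   0.5323] x [ 0.012  1.    -0.006] y [ 0.999 -0.011  0.05 ] z [ 0.05  -0.007 -0.999] F [ 0.5 -0.4 -0.1] w -0.0 
j [-0.16   0.632  0.344  0.42  -0.226  2.057 -0.008]
```

>>> apply_moves(
  commands=[
    [0.002,0.03,-0.03,0,1],
    [0.002,0.03,-0.03,0,1],
    [0.002,0.03,-0.03,0,1],
    [0.002,0.03,-0.03,0,1],
    [0.002,0.03,-0.03,0,1],
  ],
)

```text
clock: 3.92
position: [0.7418, 0.0038, 0.575]
ee_rot: [0.707, 0.7, 0.07, 0.073]
ft_force: [0.5, -1.1, 0.2]
grip_width: -0.004
```

```bash
python3 -c "
from h import *
st()"
```

```text
t 3.9167 pos [0.7418 0.0038 0.575 ] x [ 0.01   1.    -0.004] y [ 0.979 -0.009  0.202] z [ 0.202 -0.006 -0.979] F [ 0.5 -1.1  0.2] w -0.004 
j [-0.138  0.737  0.58   0.168 -0.487  2.058 -0.022]
```

>>> apply_moves(
  commands=[
    [0.002,0.025,-0.035,0,1],
    [0.002,0.025,-0.035,0,1],
    [0.002,0.025,-0.035,0,1],
    [0.002,0.025,-0.035,0,1],
    [0.002,0.025,-0.035,0,1],
  ],
)

```text
clock: 4.33
position: [0.7174, 0.0129, 0.646]
ee_rot: [0.7, 0.696, 0.112, 0.114]
ft_force: [-0.4, -0.3, -0.3]
grip_width: -0.001
```

```bash
python3 -c "
from h import *
st()"
```

```text
t 4.3333 pos [0.7174 0.0129 0.646 ] x [ 0.006  1.    -0.002] y [ 0.949 -0.006  0.316] z [ 0.316 -0.003 -0.949] F [-0.4 -0.3 -0.3] w -0.001 
j [-0.195  0.694  1.22   0.161 -1.06   2.058  0.016]
```

>>> apply_moves(
  commands=[
    [0.002,0.03,-0.03,0,1],
    [0.002,0.03,-0.03,0,1],
    [0.002,0.03,-0.03,0,1],
    [0.002,0.03,-0.03,0,1],
    [0.002,0.03,-0.03,0,1],
  ],
)

```text
clock: 4.75
position: [0.6799, 0.0196, 0.7117]
ee_rot: [0.693, 0.691, 0.148, 0.147]
ft_force: [0.7, -0.5, 0.2]
grip_width: 0.002
```

```bash
python3 -c "
from h import *
st()"
```

```text
t 4.75 pos [0.6799 0.0196 0.7117] x [0.003 1.    0.002] y [ 0.913 -0.003  0.408] z [ 0.408  0.001 -0.913] F [ 0.7 -0.5  0.2] w 0.002 
j [-0.23   0.61   1.339  0.161 -1.145  2.058  0.015]
```

>>> apply_moves(
  commands=[
    [0.004,0.03,-0.03,0,1],
    [0.004,0.03,-0.03,0,1],
    [0.004,0.03,-0.03,0,1],
    [0.004,0.03,-0.03,0,1],
    [0.004,0.03,-0.03,0,1],
  ],
)

```text
clock: 5.17
position: [0.6308, 0.0303, 0.7761]
ee_rot: [0.686, 0.681, 0.182, 0.18]
ft_force: [1.1, -0.0, 0.3]
grip_width: -0.001
```

```bash
python3 -c "
from h import *
st()"
```

```text
t 5.1667 pos [0.6308 0.0303 0.7761] x [0.007 1.    0.005] y [ 0.869 -0.008  0.494] z [ 0.494  0.001 -0.869] F [ 1.1 -0.   0.3] w -0.001 
j [-0.292  0.509  1.339  0.161 -1.087  2.058 -0.007]
```

>>> apply_moves(
  commands=[
    [0.004,0.03,-0.03,0,1],
    [0.004,0.03,-0.03,0,1],
    [0.004,0.03,-0.03,0,1],
    [0.004,0.03,-0.03,0,1],
    [0,0,0,0,1],
  ],
)

```text
clock: 5.58
position: [0.5847, 0.0386, 0.8261]
ee_rot: [0.678, 0.674, 0.212, 0.205]
ft_force: [-0.7, 0.2, 1.2]
grip_width: 0.0
```

```bash
python3 -c "
from h import *
st()"
```

```text
t 5.5833 pos [0.5847 0.0386 0.8261] x [0.003 1.    0.011] y [ 0.827 -0.009  0.562] z [ 0.563  0.008 -0.827] F [-0.7  0.2  1.2] w 0.0 
j [-0.359  0.424  1.339  0.161 -1.029  2.058 -0.022]
```

```bash
cat >> h.py <<'E'
P=(.5205,-.0885,.042)
def hpos():
    o=manip.get_obs();Q=R.from_euler('z',-P[2]).apply(np.array(o["position"])-[P[0],P[1],0]);return (Q-[0,0,.14])@HR
E
python3 -c "
from h import *
print(hpos(),hous2w(P,[.08,-.035,.13]))
for r in plan(hous2w(P,[.08,-.035,.13]),-2,.038):print(r)"
```

```text
[0.45047392 0.12430189 0.52212306] [ 0.51294476 -0.1238484   0.29237588]
[-0.0112, -0.0239, 0.0266, -0.13]
[-0.0112, -0.0239, 0.0266, -0.13]
[-0.0111, -0.0239, 0.0266, -0.13]
[-0.0111, -0.024, 0.0266, -0.13]
[-0.011, -0.024, 0.0266, -0.13]
[-0.011, -0.024, 0.0266, -0.13]
[-0.0109, -0.024, 0.0266, -0.13]
[-0.0109, -0.0241, 0.0266, -0.13]
[-0.0108, -0.0241, 0.0266, -0.13]
[-0.0107, -0.0241, 0.0266, -0.13]
[-0.0107, -0.0241, 0.0266, -0.13]
[-0.0106, -0.0242, 0.0266, -0.13]
[-0.0106, -0.0242, 0.0266, -0.13]
[-0.0105, -0.0242, 0.0266, -0.13]
[-0.0105, -0.0242, 0.0266, -0.13]
```

>>> apply_moves(
  commands=[
    [-0.011,-0.024,0.0265,-0.13,1],
    [-0.011,-0.024,0.0265,-0.13,1],
    [-0.011,-0.024,0.0265,-0.13,1],
    [-0.011,-0.024,0.0265,-0.13,1],
    [-0.011,-0.024,0.0265,-0.13,1],
  ],
)

```text
clock: 6.0
position: [0.5565, 0.0264, 0.8296]
ee_rot: [0.694, 0.64, 0.251, 0.212]
ft_force: [-1.8, -0.1, 1.2]
grip_width: -0.0
```

```bash
python3 -c "
from h import *
st();print(hpos())"
```

```text
t 6.0 pos [0.5565 0.0264 0.8296] x [0.055 0.996 0.077] y [ 0.783 -0.09   0.616] z [ 0.62   0.026 -0.784] F [-1.8 -0.1  1.2] w -0.0 
j [-1.011  0.18   1.314  0.566 -0.361  1.841 -0.063]
[0.42897649 0.11330581 0.54146943]
```

>>> apply_moves(
  commands=[
    [-0.01,-0.024,0.0265,0,1],
    [-0.01,-0.024,0.0265,0,1],
    [-0.01,-0.024,0.0265,0,1],
    [-0.01,-0.024,0.0265,0,1],
    [-0.01,-0.024,0.0265,0,1],
  ],
)

```text
clock: 6.42
position: [0.5346, -0.0051, 0.7283]
ee_rot: [0.714, 0.627, 0.248, 0.187]
ft_force: [4.2, -3.2, -2.3]
grip_width: 0.001
```

```bash
python3 -c "
from h import *
st();print(hpos())
for r in plan(hous2w(P,[.08,-.035,.13]),0,.038):print(r)"
```

```text
t 6.4167 pos [ 0.5346 -0.0051  0.7283] x [0.09  0.989 0.119] y [ 0.803 -0.142  0.579] z [ 0.589  0.043 -0.807] F [ 4.2 -3.2 -2.3] w 0.001 
j [-1.258 -0.309  0.72   1.065  0.451  1.682 -0.432]
[0.35181501 0.08269179 0.47183789]
[-0.0143, -0.0211, 0.0278, 0.0]
[-0.0143, -0.0211, 0.0278, 0.0]
[-0.0143, -0.0211, 0.0278, 0.0]
[-0.0143, -0.0211, 0.0278, 0.0]
[-0.0143, -0.0211, 0.0278, 0.0]
[-0.0143, -0.0211, 0.0278, 0.0]
[-0.0143, -0.0211, 0.0278, 0.0]
[-0.0143, -0.0211, 0.0278, 0.0]
[-0.0143, -0.0211, 0.0278, 0.0]
[-0.0143, -0.0211, 0.0278, 0.0]
[-0.0143, -0.0211, 0.0278, 0.0]
[-0.0143, -0.0211, 0.0278, 0.0]
```

>>> apply_moves(
  commands=[
    [-0.014,-0.021,0.028,-1.6,1],
    [-0.014,-0.021,0.028,-1.6,1],
    [-0.014,-0.021,0.028,-1.6,1],
    [-0.014,-0.021,0.028,-1.6,1],
    [-0.014,-0.021,0.028,-1.6,1],
  ],
)

```text
clock: 6.83
position: [0.5264, -0.0518, 0.5487]
ee_rot: [0.662, 0.68, 0.24, 0.204]
ft_force: [0.8, 1.3, 0.2]
grip_width: -0.001
```

```bash
python3 -c "
from h import *
st();print(hpos())
for r in plan(hous2w(P,[.08,-.035,.13]),0,.038):print(r)"
```

```text
t 6.8333 pos [ 0.5264 -0.0518  0.5487] x [-0.04   0.998  0.039] y [0.803 0.008 0.597] z [ 0.595  0.055 -0.802] F [0.8 1.3 0.2] w -0.001 
j [-0.834 -0.493  0.521  1.629  0.367  1.307 -0.24 ]
[0.24053312 0.0364659  0.33050988]
[-0.0102, -0.0205, 0.0242, 0.0]
[-0.0102, -0.0205, 0.0242, 0.0]
[-0.0102, -0.0205, 0.0242, 0.0]
[-0.0102, -0.0205, 0.0242, 0.0]
[-0.0102, -0.0205, 0.0242, 0.0]
[-0.0102, -0.0205, 0.0242, 0.0]
[-0.0102, -0.0205, 0.0242, 0.0]
[-0.0102, -0.0205, 0.0242, 0.0]
```

>>> apply_moves(
  commands=[
    [-0.01,-0.02,0.024,0,1],
    [-0.01,-0.02,0.024,0,1],
    [-0.01,-0.02,0.024,0,1],
    [-0.01,-0.02,0.024,0,1],
    [-0.01,-0.02,0.024,0,1],
  ],
)

```text
clock: 7.25
position: [0.5164, -0.1001, 0.3792]
ee_rot: [0.663, 0.679, 0.239, 0.204]
ft_force: [1.2, -0.1, 0.1]
grip_width: -0.001
```

```bash
python3 -c "
from h import *
st();print(hpos())
for r in plan(hous2w(P,[.08,-.035,.13]),0,.038):print(r)"
```

```text
t 7.25 pos [ 0.5164 -0.1001  0.3792] x [-0.037  0.999  0.04 ] y [0.804 0.006 0.595] z [ 0.593  0.054 -0.803] F [ 1.2 -0.1  0.1] w -0.001 
j [-0.467 -0.487  0.475  2.     0.178  0.944 -0.002]
[ 0.13345627 -0.0114667   0.19852221]
[-0.009, -0.0182, 0.0221, 0.0]
[-0.009, -0.0182, 0.0221, 0.0]
[-0.009, -0.0182, 0.0221, 0.0]
```

>>> apply_moves(
  commands=[
    [-0.009,-0.018,0.022,0,1],
    [-0.009,-0.018,0.022,0,1],
    [-0.009,-0.018,0.022,0,1],
    [0,0,0,0,1],
  ],
)

```text
clock: 7.58
position: [0.5073, -0.1272, 0.279]
ee_rot: [0.666, 0.679, 0.234, 0.2]
ft_force: [-0.6, 0.1, -0.9]
grip_width: -0.0
```

```bash
python3 -c "
from h import *
st();print(hpos())
im,d=camera('top');cv2.imwrite('pics/t3.png',cv2.resize(im[100:300,200:460,::-1],None,fx=3,fy=3))
for r in plan(hous2w(P,[.08,-.03,-.01]),0,.02):print(r)"
```

```text
t 7.5833 pos [ 0.5073 -0.1272  0.279 ] x [-0.032  0.999  0.04 ] y [0.811 0.002 0.585] z [ 0.584  0.051 -0.81 ] F [-0.6  0.1 -0.9] w -0.0 
j [-0.469 -0.472  0.594  2.172  0.169  0.755  0.087]
[ 0.06760831 -0.03813817  0.12232998]
[0.0006, 0.001, 0.0192, 0.0]
[0.0006, 0.001, 0.0192, 0.0]
[0.0006, 0.001, 0.0192, 0.0]
[0.0006, 0.001, 0.0192, 0.0]
[0.0006, 0.001, 0.0192, 0.0]
[0.0006, 0.001, 0.0192, 0.0]
[0.0006, 0.001, 0.0192, 0.0]
```

View pics/t3.png

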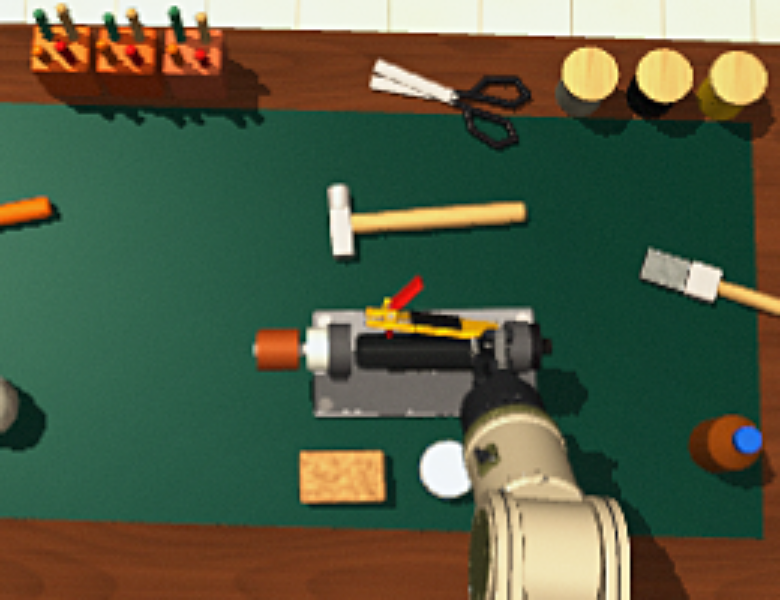

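>>> apply_moves(
  commands=[
    [0,0.005,0.019,0,1],
    [0,0.005,0.019,0,1],
    [0,0.003,0.019,0,1],
    [0,0,0.019,0,1],
    [0,0,0.019,0,1],
  ],
)

```text
clock: 8.05
position: [0.5835, -0.1195, 0.2263]
ee_rot: [0.663, 0.677, 0.242, 0.206]
ft_force: [-0.4, 0.1, -0.1]
grip_width: -0.002
```

>>> apply_moves(
  commands=[
    [0,0,0.019,0,1],
    [0,0,0.015,0,1],
  ],
)

```text
clock: 8.22
position: [0.6083, -0.1154, 0.2031]
ee_rot: [0.662, 0.678, 0.244, 0.208]
ft_force: [-0.2, 0.6, -0.3]
grip_width: -0.001
```

```bash
python3 -c "
from h import *
st();print(hpos())
for r in plan(hous2w(P,[.08,.04,-.01]),0,.015):print(r)"
```

```text
t 8.2167 pos [ 0.6083 -0.1154  0.2031] x [-0.038  0.998  0.04 ] y [0.795 0.006 0.606] z [ 0.605  0.055 -0.794] F [-0.2  0.6 -0.3] w -0.001 
j [-0.787 -0.136  0.97   2.127 -0.16   0.47   0.359]
[ 0.10714963 -0.03054773  0.00199919]
[0.0116, -0.0049, 0.0022, 0.0]
[0.0116, -0.0049, 0.0022, 0.0]
[0.0116, -0.0049, 0.0022, 0.0]
[0.0116, -0.0049, 0.0022, 0.0]
[0.0116, -0.0049, 0.0022, 0.0]
[0.0116, -0.0049, 0.0022, 0.0]
```

>>> apply_moves(
  commands=[
    [0,-0.014,0.006,0,1],
    [0,-0.013,0.006,0,1],
    [0,0,0,0,1],
  ],
)

```text
clock: 8.47
position: [0.5999, -0.1097, 0.181]
ee_rot: [0.658, 0.68, 0.245, 0.209]
ft_force: [-0.9, 0.2, -0.2]
grip_width: 0.001
```

```bash
python3 -c "
from h import *
st();print(hpos())
for r in plan(hous2w(P,[.08,.04,-.01]),0,.015):print(r)"
```

```text
t 8.4667 pos [ 0.5999 -0.1097  0.181 ] x [-0.046  0.998  0.038] y [0.793 0.014 0.61 ] z [ 0.608  0.058 -0.792] F [-0.9  0.2 -0.2] w 0.001 
j [-0.814 -0.132  0.999  2.175 -0.195  0.414  0.403]
[ 0.08773207 -0.02455598 -0.01137138]
[0.0129, -0.0018, 0.0001, 0.0]
[0.0129, -0.0018, 0.0001, 0.0]
[0.0129, -0.0018, 0.0001, 0.0]
[0.0129, -0.0018, 0.0001, 0.0]
[0.0129, -0.0018, 0.0001, 0.0]
```

>>> apply_moves(
  commands=[
    [0.008,-0.006,0,0,1],
    [0.01,-0.005,0,0,1],
    [0.012,-0.001,0,0,1],
    [0.012,0,0,0,1],
    [0.01,0,0,0,1],
  ],
)

```text
clock: 8.88
position: [0.5966, -0.0545, 0.1888]
ee_rot: [0.656, 0.679, 0.251, 0.214]
ft_force: [-0.1, -1.7, -1.4]
grip_width: 0.001
```

```bash
python3 -c "
from h import *
st();print(hpos())"
```

```text
t 8.8833 pos [ 0.5966 -0.0545  0.1888] x [-0.048  0.998  0.039] y [0.783 0.013 0.621] z [ 0.62   0.061 -0.782] F [-0.1 -1.7 -1.4] w 0.001 
j [-0.693 -0.162  0.734  2.209  0.008  0.388  0.101]
[ 0.0913949   0.03076365 -0.00445834]
```

>>> apply_moves(
  commands=[
    [0.006,-0.005,0,0,1],
    [0.006,-0.004,0,0,1],
    [0.005,-0.002,0,0,1],
    [0.004,0,0,0,1],
  ],
)

```text
clock: 9.22
position: [0.5933, -0.0289, 0.1938]
ee_rot: [0.653, 0.679, 0.256, 0.217]
ft_force: [0.6, -0.8, -1.0]
grip_width: -0.003
```

```bash
python3 -c "
from h import *
st();print(hpos())"
```

```text
t 9.2167 pos [ 0.5933 -0.0289  0.1938] x [-0.052  0.998  0.04 ] y [0.776 0.015 0.631] z [ 0.629  0.064 -0.775] F [ 0.6 -0.8 -1. ] w -0.003 
j [-0.648 -0.178  0.623  2.225  0.099  0.38  -0.036]
[0.09247522 0.05650787 0.00095019]
```

```bash
python3 -c "
from h import *
a,d=camera('side');b,d2=camera('top');np.save('s4.npy',d)
cv2.imwrite('pics/v4.png',np.hstack([cv2.resize(x[y:y+90,c:c+90,::-1],None,fx=4.4,fy=4.4,interpolation=cv2.INTER_CUBIC) for x,y,c in((a,130,290),(b,160,290))]))"
```

```text
(no output)
```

View pics/v4.png

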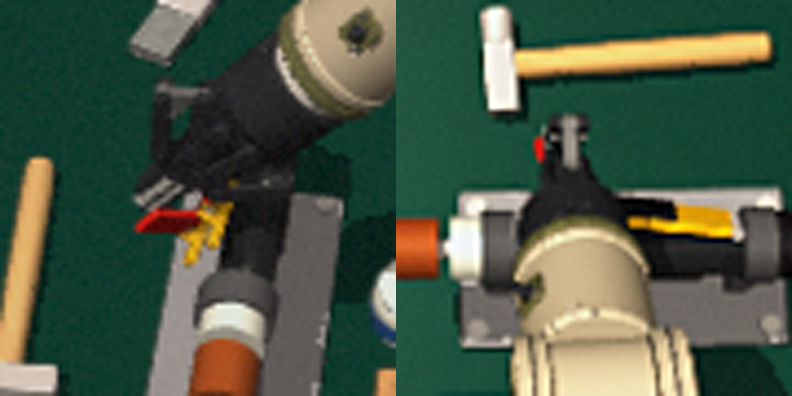

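>>> apply_moves(
  commands=[
    [0.004,-0.008,0,0,1],
    [0.004,-0.006,0,0,1],
    [0.004,0,0,0,1],
  ],
)

```text
clock: 9.57
position: [0.5851, -0.022, 0.1896]
ee_rot: [0.655, 0.676, 0.257, 0.221]
ft_force: [1.3, -9.7, 0.6]
grip_width: -0.0
```

```bash
python3 -c "
from h import *
st();print(hpos())"
```

```text
t 9.5667 pos [ 0.5851 -0.022   0.1896] x [-0.046  0.998  0.038] y [0.772 0.011 0.636] z [ 0.634  0.058 -0.771] F [ 1.3 -9.7  0.6] w -0.0 
j [-0.614 -0.191  0.566  2.252  0.158  0.364 -0.115]
[0.08365239 0.06372373 0.00199826]
```

>>> apply_moves(
  commands=[
    [0.004,0,0,0,1],
    [0.004,0,0,0,1],
    [0.004,0,0,0,1],
  ],
)

```text
clock: 9.82
position: [0.5872, -0.0173, 0.1937]
ee_rot: [0.658, 0.672, 0.256, 0.224]
ft_force: [0.1, -9.3, 0.5]
grip_width: -0.005
```

```bash
python3 -c "
from h import *
st();print(hpos())"
```

```text
t 9.8167 pos [ 0.5872 -0.0173  0.1937] x [-0.035  0.999  0.036] y [0.769 0.004 0.639] z [ 0.638  0.05  -0.769] F [ 0.1 -9.3  0.5] w -0.005 
j [-0.591 -0.188  0.525  2.247  0.194  0.368 -0.174]
[0.08785312 0.06837991 0.0040233 ]
```

>>> apply_moves(
  commands=[
    [0.002,-0.01,0,0,1],
    [0.004,-0.006,0,0,1],
    [0.004,-0.003,0,0,1],
    [0.004,-0.003,0,0,1],
  ],
)

```text
clock: 10.15
position: [0.5773, -0.0112, 0.1896]
ee_rot: [0.66, 0.666, 0.26, 0.231]
ft_force: [-3.7, -5.2, 5.1]
grip_width: 0.0
```

```bash
python3 -c "
from h import *
st();print(hpos())"
```

```text
t 10.15 pos [ 0.5773 -0.0112  0.1896] x [-0.022  0.999  0.035] y [ 0.759 -0.006  0.651] z [ 0.65   0.042 -0.759] F [-3.7 -5.2  5.1] w 0.0 
j [-0.54  -0.206  0.448  2.284  0.273  0.343 -0.282]
[0.07760408 0.07483188 0.00616077]
```

```bash
python3 -c "
from h import *
a,d=camera('side');b,d2=camera('top');np.save('s4.npy',d)
cv2.imwrite('pics/v5.png',np.hstack([cv2.resize(x[y:y+70,c:c+70,::-1],None,fx=5.6,fy=5.6,interpolation=cv2.INTER_CUBIC) for x,y,c in((a,145,290),(b,170,290))]))"
```

```text
(no output)
```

View pics/v5.png

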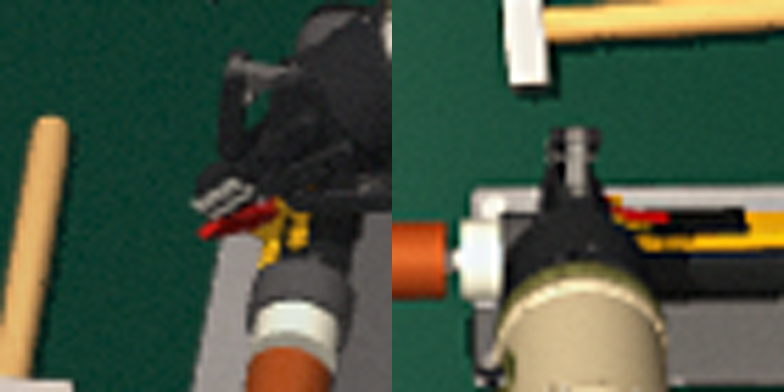

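```bash
python3 -c "
from h import *
np.set_printoptions(precision=1,suppress=True)
print('tcp',proj('side',manip.get_obs()['position']),proj('top',manip.get_obs()['position']))
for th in (.35,.1):
  pass
for pv,nm in(((.047,.047),'out'),((.030,.050),'home')):
  for q in (0,.5,1.0,1.2,1.4):
    a=np.radians(-48)+q+(0 if nm=='out' else .14)
    t=[[pv[0]+.047*np.cos(a),pv[1]+.047*np.sin(a),u] for u in(-.013,.013)]
    b=[[pv[0],pv[1],u] for u in(-.013,.013)]
    print(nm,q,'side',[proj('side',hous2w(P,x)) for x in t+b],'top',[proj('top',hous2w(P,x)) for x in t+b])
a,_=camera('side');b,_=camera('top')
for n,i in(('side',a),('top',b)):
  i=i.astype(int);m=(i[...,0]>130)&(i[...,1]<60)&(i[...,2]<60);m[:150]=m[:150]&0;v,u=np.nonzero(m[:, :]);k=(u>310)&(u<350)&(v>160)&(v<215);print(n,list(zip(u[k],v[k])))
"
```

```text
tcp [325.4 181.5] [320.8 195.8]
out 0 side [array([324.6, 169.3]), array([329.4, 165.3]), array([330.9, 182.2]), array([335.8, 178.2])] top [array([340.3, 192.8]), array([340.9, 196.1]), array([329.6, 201.7]), array([329.9, 205.1])]
out 0.5 side [array([320.4, 171.8]), array([325.2, 167.7]), array([330.9, 182.2]), array([335.8, 178.2])] top [array([334.4, 189.2]), array([334.9, 192.5]), array([329.6, 201.7]), array([329.9, 205.1])]
out 1.0 side [array([318.8, 176.9]), array([323.6, 172.8]), array([330.9, 182.2]), array([335.8, 178.2])] top [array([327.3, 188.8]), array([327.6, 192. ]), array([329.6, 201.7]), array([329.9, 205.1])]
out 1.2 side [array([318.9, 179.4]), array([323.8, 175.4]), array([330.9, 182.2]), array([335.8, 178.2])] top [array([324.5, 189.5]), array([324.7, 192.7]), array([329.6, 201.7]), array([329.9, 205.1])]
out 1.4 side [array([319.6, 182. ]), array([324.5, 178. ]), array([330.9, 182.2]), array([335.8, 178.2])] top [array([321.9, 190.7]), array([322.1, 194. ]), array([329.6, 201.7]), array([329.9, 205.1])]
home 0 side [array([327.4, 173. ]), array([332.2, 169. 
[... 1105 characters left out ...]
4(337), np.int64(182)), (np.int64(327), np.int64(185)), (np.int64(326), np.int64(186)), (np.int64(327), np.int64(186)), (np.int64(335), np.int64(209)), (np.int64(335), np.int64(211)), (np.int64(346), np.int64(211))]
top [(np.int64(330), np.int64(207)), (np.int64(331), np.int64(207)), (np.int64(331), np.int64(208)), (np.int64(332), np.int64(208)), (np.int64(333), np.int64(208)), (np.int64(334), np.int64(208)), (np.int64(335), np.int64(208)), (np.int64(336), np.int64(208)), (np.int64(337), np.int64(208)), (np.int64(338), np.int64(208)), (np.int64(334), np.int64(209)), (np.int64(335), np.int64(209)), (np.int64(336), np.int64(209)), (np.int64(337), np.int64(209)), (np.int64(338), np.int64(209))]
```

>>> apply_moves(
  commands=[
    [0,0.012,-0.008,0,1],
    [0,0.008,-0.02,0,1],
    [0,0.0,-0.03,0,1],
    [0,0,-0.03,0,1],
    [0,0,-0.03,0,1],
  ],
)

```text
clock: 10.77
position: [0.5155, -0.0159, 0.2951]
ee_rot: [0.66, 0.667, 0.257, 0.23]
ft_force: [0.1, -0.2, 0.2]
grip_width: -0.002
```

```bash
python3 -c "
from h import *
st();print(hpos())
for r in plan(hous2w(P,[.004,-.005,.10]),0,.02):print(r)"
```

```text
t 10.7667 pos [ 0.5155 -0.0159  0.2951] x [-0.022  0.999  0.033] y [ 0.763 -0.004  0.646] z [ 0.645  0.039 -0.763] F [ 0.1 -0.2  0.2] w -0.002 
j [-0.469 -0.492  0.302  2.238  0.314  0.69  -0.311]
[0.08735    0.07272463 0.12818165]
[-0.0135, -0.0138, 0.0032, 0.0]
[-0.0135, -0.0138, 0.0032, 0.0]
[-0.0135, -0.0138, 0.0032, 0.0]
[-0.0135, -0.0138, 0.0032, 0.0]
[-0.0135, -0.0138, 0.0032, 0.0]
[-0.0135, -0.0138, 0.0032, 0.0]
```

>>> apply_moves(
  commands=[
    [-0.0135,-0.014,0.003,0,-1],
    [-0.0135,-0.014,0.003,0,-1],
    [-0.0135,-0.014,0.003,0,-1],
    [-0.0135,-0.014,0.003,0,-1],
    [-0.0135,-0.014,0.003,0,-1],
  ],
)

```text
clock: 11.18
position: [0.4771, -0.0801, 0.2505]
ee_rot: [0.655, 0.668, 0.265, 0.235]
ft_force: [-0.2, -0.3, 0.0]
grip_width: 0.705
```

```bash
python3 -c "
from h import *
st();print(hpos())
a,_=camera('side');cv2.imwrite('pics/v6.png',cv2.resize(a[130:230,280:400,::-1],None,fx=5,fy=5,interpolation=cv2.INTER_CUBIC))
for r in plan(hous2w(P,[.004,-.005,.08]),0,.02):print(r)"
```

```text
t 11.1833 pos [ 0.4771 -0.0801  0.2505] x [-0.032  0.999  0.033] y [0.749 0.002 0.662] z [ 0.662  0.046 -0.749] F [-0.2 -0.3  0. ] w 0.705 
j [-0.03  -0.498  0.168  2.36  -0.118  0.566  0.244]
[0.0281611  0.01022209 0.11522973]
[-0.0048, -0.008, 0.0104, 0.0]
[-0.0048, -0.008, 0.0104, 0.0]
[-0.0048, -0.008, 0.0104, 0.0]
```

View pics/v6.png

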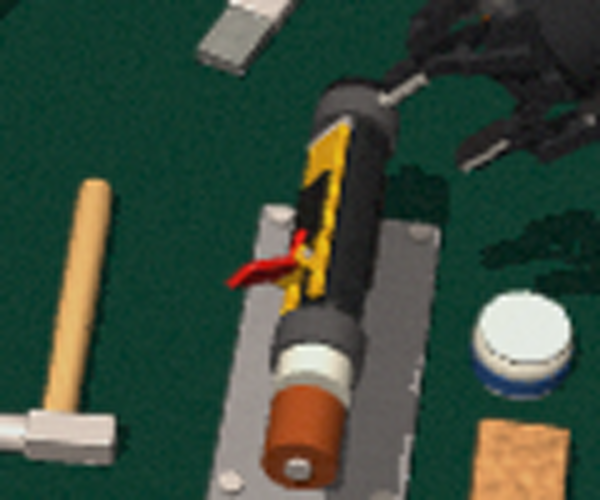

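>>> apply_moves(
  commands=[
    [-0.005,-0.009,0.004,0,-1],
    [-0.005,-0.009,0.004,0,-1],
    [-0.004,-0.006,0.004,0,-1],
    [0,0,0,0,-1],
  ],
)

```text
clock: 11.57
position: [0.4658, -0.0981, 0.2245]
ee_rot: [0.657, 0.666, 0.265, 0.236]
ft_force: [-0.0, -0.1, 0.2]
grip_width: 1.006
```

```bash
cat >> h.py <<'E'
def tz():
    o=manip.get_obs();M=R.from_quat(o["ee_rot"]).as_matrix();return (HR.T@R.from_euler('z',-P[2]).as_matrix()@M)
E
python3 -c "
from h import *
st();print(hpos());print(np.round(tz(),3))
for r in plan(hous2w(P,[.006,-.006,-.022]),0,.02):print(r)"
```

```text
t 11.5667 pos [ 0.4658 -0.0981  0.2245] x [-0.026  0.999  0.034] y [ 0.75  -0.003  0.662] z [ 0.661  0.043 -0.749] F [-0.  -0.1  0.2] w 1.006 
j [-0.011 -0.493  0.216  2.409 -0.17   0.521  0.348]
[ 0.00340259 -0.00733467  0.10083135]
[[ 0.033  0.993  0.113]
 [ 0.999 -0.035  0.015]
 [ 0.019  0.113 -0.993]]
[-0.0001, -0.0016, 0.0175, 0.0]
[-0.0001, -0.0016, 0.0175, 0.0]
[-0.0001, -0.0016, 0.0175, 0.0]
[-0.0001, -0.0016, 0.0175, 0.0]
[-0.0001, -0.0016, 0.0175, 0.0]
[-0.0001, -0.0016, 0.0175, 0.0]
[-0.0001, -0.0016, 0.0175, 0.0]
```

>>> apply_moves(
  commands=[
    [0,-0.0015,0.0175,0,-1],
    [0,-0.0015,0.0175,0,-1],
    [0,-0.0015,0.0175,0,-1],
    [0,0,0,0,-1],
  ],
)

```text
clock: 11.9
position: [0.5019, -0.095, 0.1873]
ee_rot: [0.656, 0.665, 0.268, 0.238]
ft_force: [-1.1, 0.0, -0.4]
grip_width: 0.997
```

```bash
python3 -c "
from h import *
st();print(hpos());print(np.round(tz(),3))
for r in plan(hous2w(P,[.006,-.006,-.022]),0,.015):print(r)"
```

```text
t 11.9 pos [ 0.5019 -0.095   0.1873] x [-0.027  0.999  0.035] y [ 0.744 -0.003  0.668] z [ 0.667  0.044 -0.744] F [-1.1  0.  -0.4] w 0.997 
j [-0.084 -0.345  0.271  2.408 -0.251  0.366  0.421]
[ 0.01166019 -0.00575524  0.0496145 ]
[[ 0.032  0.992  0.121]
 [ 0.999 -0.034  0.016]
 [ 0.02   0.121 -0.993]]
[-0.0004, -0.0028, 0.0141, 0.0]
[-0.0004, -0.0028, 0.0141, 0.0]
[-0.0004, -0.0028, 0.0141, 0.0]
[-0.0004, -0.0028, 0.0141, 0.0]
[-0.0004, -0.0028, 0.0141, 0.0]
```

>>> apply_moves(
  commands=[
    [0,-0.006,0.014,0,-1],
    [0,-0.005,0.014,0,-1],
    [0,-0.004,0.014,0,-1],
    [0,0,0,0,-1],
  ],
)

```text
clock: 12.23
position: [0.5229, -0.09, 0.1507]
ee_rot: [0.653, 0.666, 0.271, 0.238]
ft_force: [-0.5, 0.3, 0.4]
grip_width: 1.001
```

```bash
python3 -c "
from h import *
st();print(hpos());print(np.round(tz(),3))
for r in plan(hous2w(P,[.006,-.006,-.022]),0,.015):print(r)"
```

```text
t 12.2333 pos [ 0.5229 -0.09    0.1507] x [-0.033  0.999  0.036] y [ 0.741 -0.     0.672] z [ 0.671  0.049 -0.74 ] F [-0.5  0.3  0.4] w 1.001 
j [-0.056 -0.213  0.242  2.414 -0.549  0.254  0.704]
[ 0.00801676 -0.00164478  0.00745614]
[[ 0.029  0.992  0.127]
 [ 0.999 -0.031  0.021]
 [ 0.024  0.126 -0.992]]
[-0.0026, -0.0028, 0.0144, 0.0]
[-0.0026, -0.0028, 0.0144, 0.0]
```

>>> apply_moves(
  commands=[
    [-0.002,-0.003,0.014,0,-1],
    [-0.003,-0.003,0.014,0,-1],
    [0,0,0,0,-1],
  ],
)

```text
clock: 12.48
position: [0.5399, -0.0926, 0.1303]
ee_rot: [0.652, 0.665, 0.274, 0.239]
ft_force: [-0.5, 1.1, -0.5]
grip_width: 1.002
```

```bash
python3 -c "
from h import *
st();print(hpos());print(np.round(tz(),3))
for r in plan(hous2w(P,[.006,-.006,-.022]),0,.015):print(r)"
```

```text
t 12.4833 pos [ 0.5399 -0.0926  0.1303] x [-0.035  0.999  0.039] y [ 0.737 -0.001  0.676] z [ 0.675  0.053 -0.736] F [-0.5  1.1 -0.5] w 1.002 
j [-0.238 -0.142  0.43   2.407 -0.758  0.197  0.928]
[ 0.0102068  -0.00489738 -0.01897044]
[[ 0.028  0.991  0.132]
 [ 0.999 -0.032  0.025]
 [ 0.028  0.131 -0.991]]
[-0.0013, -0.0045, 0.0024, 0.0]
```

>>> apply_moves(
  commands=[
    [-0.001,-0.006,0.002,0,-1],
    [0,0,0,0,-1],
  ],
)

```text
clock: 12.65
position: [0.5382, -0.0908, 0.1278]
ee_rot: [0.651, 0.666, 0.276, 0.238]
ft_force: [-0.5, 1.3, -0.0]
grip_width: 1.003
```

```bash
python3 -c "
from h import *
st();h=hpos();t=tz();print(h,h-.025*t[:,2]);print(np.round(t,3))
a,_=camera('side');b,_=camera('top')
cv2.imwrite('pics/v7.png',np.hstack([cv2.resize(x[y:y+70,c:c+70,::-1],None,fx=5.6,fy=5.6,interpolation=cv2.INTER_CUBIC) for x,y,c in((a,135,300),(b,170,310))]))"
```

```text
t 12.65 pos [ 0.5382 -0.0908  0.1278] x [-0.04   0.998  0.043] y [0.736 0.    0.677] z [ 0.676  0.059 -0.734] F [-0.5  1.3 -0. ] w 1.003 
j [-0.209 -0.136  0.405  2.413 -0.841  0.199  1.011]
[ 0.00740579 -0.00301969 -0.02006239] [ 0.00404754 -0.00377937  0.00469938]
[[ 0.026  0.991  0.134]
 [ 0.999 -0.031  0.03 ]
 [ 0.034  0.133 -0.99 ]]
```

View pics/v7.png

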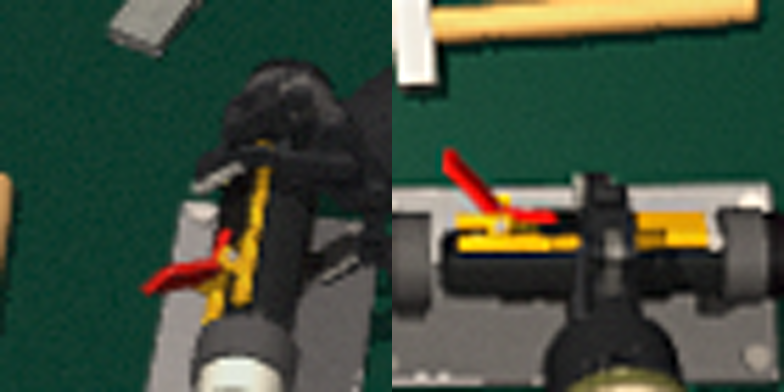

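>>> apply_moves(
  commands=[
    [0,0,0,0,1],
    [0,0,0,0,1],
    [0,0,0,0,1],
    [0,0,0,0,1],
    [0,0,0,0,1],
  ],
  squeeze=40,
)

```text
clock: 13.17
position: [0.5352, -0.091, 0.1283]
ee_rot: [0.651, 0.666, 0.276, 0.236]
ft_force: [17.2, 0.1, -7.9]
grip_width: 0.553
```

```bash
python3 -c "
from h import *
st();h=hpos();t=tz();print(h,h-.025*t[:,2]);print(np.round(t,3))"
```

```text
t 13.1667 pos [ 0.5352 -0.091   0.1283] x [-0.04   0.998  0.046] y [ 0.738 -0.002  0.675] z [ 0.674  0.061 -0.736] F [17.2  0.1 -7.9] w 0.553 
j [-0.154 -0.138  0.355  2.414 -0.848  0.21   1.016]
[ 0.0052048  -0.00314602 -0.0179183 ] [ 0.0019137  -0.0039592   0.00685078]
[[ 0.028  0.991  0.132]
 [ 0.999 -0.032  0.033]
 [ 0.037  0.131 -0.991]]
```

>>> apply_moves(
  commands=[
    [0,0,0,0,1],
    [0,0,0,0,1],
    [0,0,0,0,1],
    [0,0,0,0,1],
    [0,0,0,0,1],
  ],
  squeeze=80,
)

```text
clock: 13.58
position: [0.535, -0.091, 0.1284]
ee_rot: [0.651, 0.667, 0.275, 0.235]
ft_force: [5.0, -0.2, -1.9]
grip_width: 0.526
```

```bash
python3 -c "
from h import *
st();h=hpos();t=tz();print(h,h-.025*t[:,2])"
```

```text
t 13.5833 pos [ 0.535  -0.091   0.1284] x [-0.042  0.998  0.044] y [0.739 0.001 0.674] z [ 0.673  0.061 -0.737] F [ 5.  -0.2 -1.9] w 0.526 
j [-0.148 -0.138  0.349  2.412 -0.839  0.213  1.009]
[ 0.0051281  -0.00312685 -0.01771241] [ 0.00188372 -0.00394865  0.00706255]
```

>>> apply_moves(
  commands=[
    [0,0,0,0,1],
    [0,0,0,0,1],
    [0,0,0,0,1],
  ],
)

```text
clock: 13.83
position: [0.535, -0.091, 0.1284]
ee_rot: [0.651, 0.667, 0.275, 0.235]
ft_force: [4.9, -1.2, -1.6]
grip_width: 0.531
```

>>> apply_moves(
  commands=[
    [0,0,0,0,-1],
    [0,0,0,0,-1],
    [0,0,0,0,-1],
    [0,0,0,0,-1],
    [0,0,0,0,-1],
  ],
)

```text
clock: 14.25
position: [0.5355, -0.0913, 0.1295]
ee_rot: [0.651, 0.667, 0.276, 0.236]
ft_force: [0.4, 0.3, -0.5]
grip_width: 0.999
```

>>> apply_moves(
  commands=[
    [0,0,0,0,-1],
    [0,0,-0.01,0,-1],
    [0,0,-0.015,0,-1],
    [0,0,-0.015,0,-1],
  ],
)

```text
clock: 14.58
position: [0.5141, -0.091, 0.1527]
ee_rot: [0.65, 0.668, 0.277, 0.234]
ft_force: [-0.1, -0.1, 0.2]
grip_width: 0.998
```

```bash
python3 -c "
from h import *
st();h=hpos();t=tz();print(h,h-.025*t[:,2])"
```

```text
t 14.5833 pos [ 0.5141 -0.091   0.1527] x [-0.045  0.998  0.047] y [0.738 0.001 0.674] z [ 0.673  0.065 -0.737] F [-0.1 -0.1  0.2] w 0.998 
j [ 0.205 -0.209  0.024  2.416 -0.784  0.305  0.938]
[ 0.00199749 -0.00224714  0.01414153] [-0.00126283 -0.00316778  0.03891092]
```

>>> apply_moves(
  commands=[
    [0,0.001,-0.018,0,-1],
    [0,0.001,-0.018,0,-1],
    [0,0.001,-0.018,0,-1],
    [0,0.001,-0.018,0,-1],
    [0,0.001,-0.018,0,-1],
  ],
)

```text
clock: 15.0
position: [0.4555, -0.0966, 0.2208]
ee_rot: [0.651, 0.669, 0.274, 0.233]
ft_force: [0.1, -0.9, 0.3]
grip_width: 1.002
```

>>> apply_moves(
  commands=[
    [-0.01,0.015,-0.02,0,-1],
    [-0.01,0.015,-0.02,0,-1],
    [-0.01,0.015,-0.02,0,-1],
    [-0.01,0.015,-0.02,0,-1],
    [0,0,0,0,-1],
  ],
)

```text
clock: 15.42
position: [0.4447, -0.1441, 0.3255]
ee_rot: [0.651, 0.668, 0.273, 0.236]
ft_force: [-0.3, -0.3, 1.0]
grip_width: 1.003
```

```bash
python3 -c "
from h import *
st();print(hpos())
a,_=camera('side');b,_=camera('top')
cv2.imwrite('pics/v8.png',np.hstack([cv2.resize(x[y:y+90,c:c+90,::-1],None,fx=4.4,fy=4.4,interpolation=cv2.INTER_CUBIC) for x,y,c in((a,135,300),(b,180,290))]))
for t in ('wax_tin','cork_block','hammer'): print(t,nets.place_of('top',t)[:1])"
```

```text
t 15.4167 pos [ 0.4447 -0.1441  0.3255] x [-0.042  0.998  0.04 ] y [0.741 0.004 0.672] z [ 0.67   0.058 -0.74 ] F [-0.3 -0.3  1. ] w 1.003 
j [ 0.699 -0.498 -0.149  2.217 -0.639  0.882  0.851]
[ 0.04241018 -0.0523441   0.19672314]
wax_tin [{'xy': [347.1, 257.4], 'conf': 0.52}]
cork_block [{'xy': [314.1, 258.9], 'conf': 0.71}]
hammer [{'xy': [341.2, 171.6], 'conf': 0.62}]
```

View pics/v8.png

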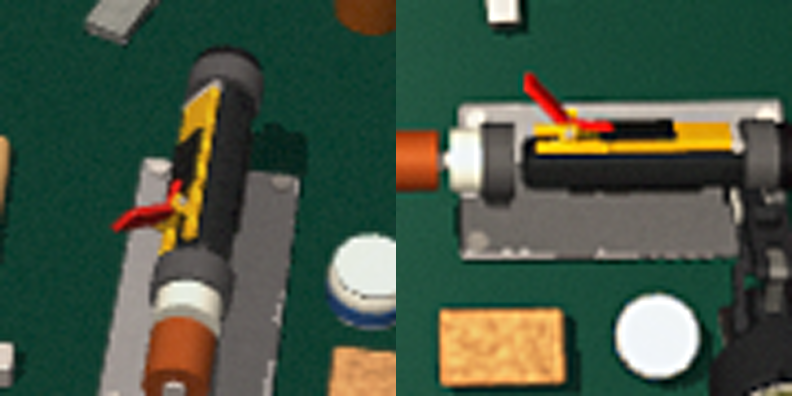

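```bash
python3 -c "
from h import *
print(workorder.hand_in(),manip.get_obs()['clock'])"
```

```text
the job is handed in; nothing more can be done
the job is handed in; nothing more can be done
```

The sander is switched on and the job is handed in. The red lever is fully forward and the paddle is fully home, at about 15.5 s on the clock with the arm clear of everything. The hand-in gave no verdict.

- **Tool tilt:** I tipped the tool about 35° by reaching past the arm's range, since the moves can't command tilt directly. It later crept to about 42°, so the fingers met the pads about 7° off square.
- **Lever:** I swept it forward with the shut fingers. Near its stop the fingers slid over it and pressed the paddle most or all of the way in before the squeeze. The camera showed the lever already at its forward stop in the next picture.
- **Squeeze:** I gripped across the paddle pad and the back pad, first at 40 N (gap 47 mm), then at 80 N. The gap settled at 44.7 mm, against the 45 mm stated for fully home. Then I opened and backed off.

**Last checks:**
- The lever tip is at pixel (319, 197) in the top view and (325, 186) in the side view. The predictions for lever 1.4 with the paddle home are (319, 197) and (325, 187).
- The paddle looks parallel to the body.
- The tin measures within half a pixel of where it began. For the tin, cork and hammer, the network's second readings were 1–3 pixels off at lower confidence, and I saw no sign of movement. I did not re-measure the bottle, jar, brush or awl; the arm's path did not come near them.
- The force reading after backing off was about 1 N, so nothing is being touched.

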